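# Shut and lock the filter panel of the bench dust extractor

## Robot

A 6-joint arm with a two-finger parallel gripper is mounted at the origin on the work surface. World frame = base frame: x ahead of the robot, y to its left, z up, the work surface at z = 0. Lengths are in mm, angles in rad, forces in N, time in s.
With the tool pointing down it reaches from about 375 to 975 mm from the base axis. Payload 3.8 kg.
Tool frame: the origin (TCP) lies at the centre of the arm's flange, where the gripper is bolted on; the fingertips stand 173 mm ahead of it and the grasp point (between the pads) lies 155 mm ahead of it; z points along the fingers, x is the direction in which the jaws open and shut, and the axes are right-handed (so a half turn about z gives the same grasp; the last joint's range is limited). The gripper opens to 85 mm and grips with 20 to 120 N. Pads are 22 mm wide; open, the fingers measure 114 mm over their backs; the gripper's body (76 mm by 85 mm) begins 54 mm behind the grasp point. The pads swing forward as they close: fully open they stand 13 mm farther back than shut.
Start: joints at [-1.209, 0.264, 1.604, -0, 1.274, -0.037], TCP at [262.106, -622.029, 404.68] pointing down, gripper open.
Joint ranges: [-2.63, 2.63], [-0.94, 2.18], [0.31, 2.57], [-1.31, 4.45], [0, 2.66], [-2.55, 2.55]. Speed limits (rad/s): [2.57, 2.57, 3.14, 3.14, 3.14, 3.14].

## Interface

Orientations are given as a rotation vector (axis times angle).
In Python, from cell import env gives the robot as it stands. The module is installed in compiled form; this text tells all that it offers.
- The arm moves only by the tool arm_command, never from a script. Its argument "series" is a list of rows, each a list of 5 numbers: the closure in counts, from 0 (fully open) to 255 (shut), then the shift along the tool's x, y, z in m, then the turn about the tool's z in rad. In form: [[claw, dx, dy, dz, roll], ...]. A call has 1 to 20 rows; each row is the pose to reach, as a shift and turn from the pose commanded when the call began, along the tool's axes at that moment; what a row does not reach only later rows make up. A row lasts 1/12 s, in which the tool goes at most 41.7 mm and 7.16 degrees, less where a joint would pass 70% of its speed; a pose out of reach is approached as far as the arm can. A call with a gripper value outside its range is refused whole. The fingers move at their own pace and stop on an object; "squeeze" is the grip in N (left out, the last holds). Time passes only in rows, so rows that repeat a pose let the fingers close. It gives the time, the measured TCP pose, the force and the opening at its end, in the units of the state.
- env.sense(): the state, without advancing time (a new reading comes with each control period).
- env.capture(name): name is "side" or "top"; returns a dict with "img" (480x640x3 uint8, red, green, blue), "K" (3x3 intrinsics, pixels), "camera_from_world" (4x4, takes a point from world to camera coordinates). Camera axes: x right, y up, looking along -z (the intrinsics and any distortion apply to the point x, -y, -z); pixel columns grow to the right and rows downward; lengths in mm; the calibration is good to about 2 mm. A picture is of the moment at which its call begins. There is no depth.
- env.finish_job(): hands the job in, once; it reports no verdict.
The state is a dict: "time": time; "joints": joint angles; "joint_vel": joint speeds; "joint_efforts": joint torques, N m; "tcp_pos": TCP position; "tool_rot": TCP orientation; "contact_force": force on the tool from outside, world axes, zero at the start; "ft_torque": the same for the moment, N m; "finger_gap": opening from 0.0 (shut) to 1.0 (fully open).
Only numpy, scipy, OpenCV 4.12 (cv2) and the standard library are available. Lean on these libraries where they do the work, as an engineer would, in place of code of your own. Each camera call takes 0.05 s, during which the arm holds its last target.

## Task

The filter panel on top of the dust extractor stands ajar: press its near edge down with a fingertip until the panel is fully shut, and only then put a fingertip in the orange-lined slot of the round fastener and turn it clockwise (seen from above) to its stop, so that its white pointer goes from the red mark to the green mark and the panel is locked. Only touch and push: do not lift the panel, leave the jar, brass weight, wooden block and saw standing where they are, and finish with the hand clear of everything.

Things in the scene. Friction and masses are not known exactly. Their poses are not given: they have to be found in the camera images.
- extractor: fixed grey box on the bench, 300 x 260 x 110 mm (its x, y, z), open on top under the panel. Origin: centre of its underside, on the bench. Its x axis points from the front (vents, red switch) to the hinge at the back, y to its left, z up. The front more or less faces the robot.
- panel (a joint): angle (rad) of the aluminium panel, 290 x 250 x 6 mm, on top of the box. 0 = fully shut (a stop); grows as its front edge rises; starts ajar at 0.08 to 0.18. Hinge line along the extractor's y at extractor x = +145, z = 110 mm (panel's underside). Stiff hinge: the panel stays where it is left, and 2 to 6 N down on the press pad moves it.
- press_pad (a point): centre of the top face of the black rubber pad, 34 mm (along the extractor's x) by 140 mm, near the panel's free front edge. It lies 267 mm in front of the hinge line; with the panel shut it is at extractor x = -122 mm, y = 0, z = 118 mm. Moves with the panel.
- dial (a joint): angle (rad) of the round steel fastener in the panel. 0 = unlocked (white pointer at the red mark, in front); grows clockwise seen from above to 1.571 = locked, a hard stop (pointer at the green mark, at the extractor's +y side). Starts at 0 to 0.3. Stiff: 4 to 5 N at 34 mm from its axis turns it; stays where left. Turn it only with the panel shut.
- slot (a point): on the fastener's axis, level with its top; turns with it. x along the slot, white pointer on the black slot floor at -x; z up the axis. The slot crosses the whole fastener (106 mm), 38 mm wide, 16 mm deep, its ends closed by a fixed black ring (radius 53 to 66 mm, top 1 mm above the fastener's). Panel shut: this point is at extractor x = -33, y = 0, z = 136 mm.
- lining (a point): centre of the orange plate that lines one long wall of the slot (its inner face, 19 mm to the +y side of the slot's axis, 8 mm above the slot floor); its twin lines the other wall. Plates 100 mm long, 14 mm tall, from 1 to 15 mm above the floor; part of the fastener. A fingertip in the slot bears on one of these plates to turn the fastener.
- jar: loose amber glass jar with steel lid, 52 mm across, 75 mm tall; bystander beside the extractor. Origin: centre of its underside.
- weight: loose brass weight with a knob on top, 54 mm across, 62 mm tall; bystander. Origin: centre of its underside.
- block: loose wooden doming block with dark dimples, 50 x 50 x 45 mm; bystander. Origin: centre of its underside.
- saw: loose piercing saw with blue handle and steel U frame, lying flat, 268 mm long (x from -160 to +108 mm, handle at -x), y from -89 to +13 mm, 26 mm high; bystander to the right of the extractor. Origin: on the bench below the line of handle and blade.

How it is judged:
By the outcome, as a careful person would: the job done as asked, in the order asked, and still so for the second after the job is handed in, with the robot touching nothing.
It also fails if it takes over 45 s, if anything falls off the work surface, if the arm or the gripper's body presses on something with over 40 N, if the wrist force passes 120 N, or if a joint passes its speed limit or range.

## Working session

There is one attempt and no reset: what is moved stays moved. The work goes in short steps, Python scripts to look and compute and a tool call to move; the robot and the scene stay as the last step left them, time stands still between calls to the robot, and variables do not carry over. Pictures are saved under pics/ and viewed, and the job is handed in when it is done.

Besides the shell and the picture viewer there is one more tool, called after "Request:" as name([rows], argument=value, ...), one row to a line, values as JSON. arm_command: Moves the arm, as the interface text tells. Its arguments: {"type":"object","properties":{"series":{"type":"array","items":{"type":"array","items":{"type":"number"}}},"squeeze":{"type":"number"}},"required":["series"]}

```bash
mkdir -p pics
python3 - <<'E'
from cell import env
import cv2, numpy as np, pickle
s=env.sense(); print({k:np.round(v,3).tolist() for k,v in s.items()})
for n in("side","top"):
    c=env.capture(n); cv2.imwrite(f"pics/{n}0.png",c["img"][:,:,::-1]); print(n,c["K"],np.round(c["camera_from_world"],4),[k for k in c])
    pickle.dump(c,open(f"{n}0.pkl","wb"))
E
```

```text
{'time': 0.0, 'joints': [-1.209, 0.265, 1.605, -0.0, 1.274, -0.037], 'joint_vel': [0.002, -0.0, -0.0, -0.001, -0.0, 0.002], 'joint_efforts': [0.001, -51.51, -36.732, 0.0, 0.013, -0.0], 'tcp_pos': [261.976, -621.71, 403.346], 'tool_rot': [-2.616, 1.737, 0.003], 'contact_force': [-0.406, -0.125, -0.169], 'ft_torque': [-0.026, -0.029, -0.001], 'finger_gap': 1.001}
side [[488.49430032   0.         316.25781076]
 [  0.         488.49430032 234.77460307]
 [  0.           0.           1.        ]] [[-9.9670000e-01 -8.0200000e-02 -9.0000000e-03  5.8086320e+02]
 [ 3.6400000e-02 -5.4580000e-01  8.3710000e-01 -1.1289640e+02]
 [-7.2100000e-02  8.3410000e-01  5.4690000e-01 -1.0331377e+03]
 [ 0.0000000e+00  0.0000000e+00  0.0000000e+00  1.0000000e+00]] ['img', 'K', 'camera_from_world']
top [[475.10701941   0.         318.75928827]
 [  0.         475.10701941 232.25585879]
 [  0.           0.           1.        ]] [[-1.440000e-02 -9.999000e-01 -7.100000e-03  1.499410e+01]
 [ 9.856000e-01 -1.540000e-02  1.684000e-01 -5.809204e+02]
 [-1.685000e-01 -4.600000e-03  9.857000e-01 -1.021965e+03]
 [ 0.000000e+00  0.000000e+00  0.000000e+00  1.000000e+00]] ['img', 'K', 'camera_from_world']
```

View pics/side0.png

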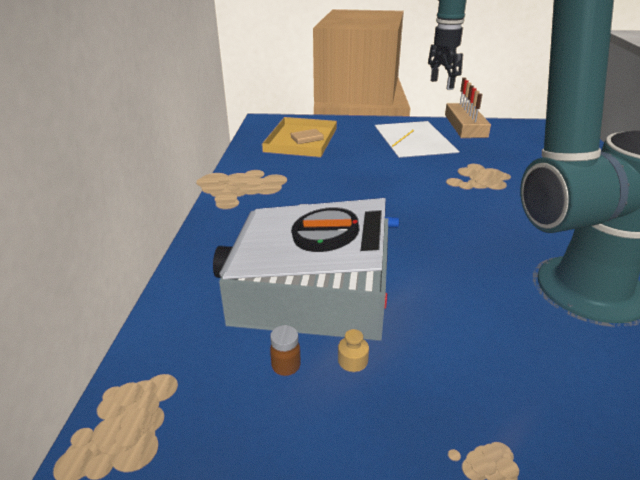

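View pics/top0.png

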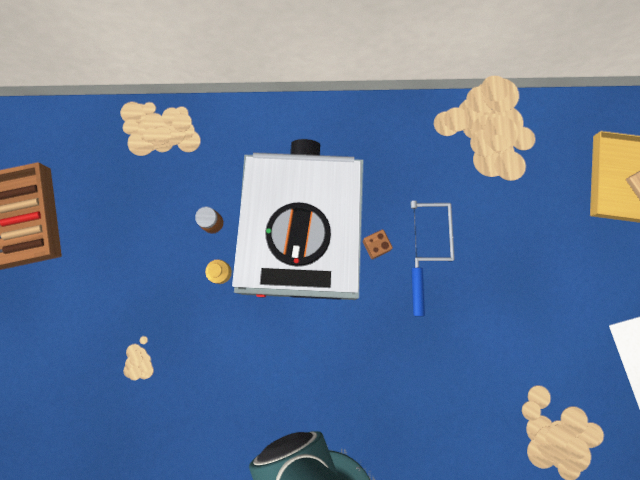

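The top view shows the extractor with its panel at about (300,225), the dial at (298,234), the pad at (296,278) and the pointer near the red mark. The jar and weight are on the left, the block and saw on the right. Next I'll measure the dial and pad by masks.

```bash
cat > h.py <<'E'
import cv2, numpy as np, pickle
def ray(c,uv):
    M=c["camera_from_world"];R=M[:3,:3];t=M[:3,3];K=c["K"]
    d=np.array([(uv[0]-K[0,2])/K[0,0],-(uv[1]-K[1,2])/K[1,1],-1.])
    return -R.T@t, R.T@d/np.linalg.norm(d)
def plane(c,uv,z):
    o,d=ray(c,uv); return o+d*(z-o[2])/d[2]
def tri(c1,u1,c2,u2):
    A=np.zeros((3,3));b=np.zeros(3);L=[]
    for c,u in((c1,u1),(c2,u2)):
        o,d=ray(c,u);P=np.eye(3)-np.outer(d,d);A+=P;b+=P@o;L.append((P,o))
    x=np.linalg.solve(A,b); return x,[np.linalg.norm(P@(x-o)) for P,o in L]
def proj(c,p):
    q=c["camera_from_world"]@np.r_[p,1]; return c["K"][0,0]*q[0]/-q[2]+c["K"][0,2], c["K"][1,1]*-q[1]/-q[2]+c["K"][1,2]
def masks(img):
    i=img.astype(int);r,g,b=i[...,0],i[...,1],i[...,2]
    return dict(black=(i.max(2)<60),orange=(r>180)&(g>50)&(g<130)&(b<80),red=(r>150)&(g<50)&(b<60),green=(g>100)&(r<70)&(b<110),white=(i.min(2)>225))
E
python3 - <<'E'
from h import *
for n,roi in(("top",(225,140,375,310)),("side",(215,190,410,345))):
    c=pickle.load(open(n+"0.pkl","rb"));x0,y0,x1,y1=roi
    im=c["img"][y0:y1,x0:x1]
    cv2.imwrite(f"pics/{n}0z.png",cv2.resize(im,None,fx=3.5,fy=3.5,interpolation=cv2.INTER_CUBIC)[:,:,::-1])
    for k,m in masks(im).items():
        N,l,st,ce=cv2.connectedComponentsWithStats(m.astype(np.uint8))
        for j in range(1,N):
            if st[j,4]>=4:
                pts=np.argwhere(l==j)[:,::-1].astype(np.float32)+[x0,y0]
                print(n,k,st[j,4],np.round(ce[j]+[x0,y0],1),[np.round(v,1) for v in cv2.minAreaRect(pts.astype(np.float32))], st[j,:4])
E
```

```text
top black 386 [305.4 147. ] [array([305., 147.]), array([14., 28.]), np.float64(90.0)] [66  0 29 15]
top black 1662 [299.  233.3] [array([298., 234.]), array([62., 62.]), np.float64(90.0)] [42 63 63 63]
top black 1065 [295.6 277.3] [array([295.5, 277.3]), array([69. , 15.4]), np.float64(2.7)] [ 36 128  70  19]
top black 4 [295.5 296. ] [array([295.5, 296. ]), array([3., 0.]), np.float64(180.0)] [ 69 156   4   1]
top black 5 [317. 297.] [array([317., 297.]), array([4., 0.]), np.float64(180.0)] [ 90 157   5   1]
top black 4 [337.5 298. ] [array([337.5, 298. ]), array([3., 0.]), np.float64(180.0)] [111 158   4   1]
top orange 4 [291.  214.5] [array([291. , 214.5]), array([3., 0.]), np.float64(-90.0)] [66 73  1  4]
top orange 9 [310.4 216. ] [array([310.4, 216. ]), array([0.8, 8. ]), np.float64(11.3)] [85 72  2  9]
top orange 5 [290. 220.] [array([290., 220.]), array([4., 0.]), np.float64(-90.0)] [65 78  1  5]
top orange 5 [309. 224.] [array([309., 224.]), array([4., 0.]), np.float64(-90.0)] [84 82  1  5]
top orange 10 [288.5 228.5] [array([288.5, 228.5]), array([0.8, 9. ]), np.float64(1
[... 4892 characters left out ...]
 288.5]), array([12.,  1.]), np.float64(-0.0)] [ 90 148  13   2]
side black 1070 [324.3 234.7] [array([325.1, 229.5]), array([41.2, 66. ]), np.float64(76.0)] [77 18 67 43]
side black 606 [370.9 230.8] [array([370.5, 230. ]), array([16.8, 39.1]), np.float64(3.7)] [146  21  20  39]
side black 287 [220.3 258.1] [array([218.8, 259.7]), array([13.2, 32.7]), np.float64(21.8)] [ 0 56 17 32]
side orange 268 [326.9 222.4] [array([327. , 222.4]), array([ 5.8, 46.1]), np.float64(88.5)] [89 29 47  7]
side red 9 [354.3 221.1] [array([354.2, 221.2]), array([2.1, 2.8]), np.float64(45.0)] [138  30   4   3]
side green 11 [319.7 240.7] [array([320., 241.]), array([2., 4.]), np.float64(90.0)] [103  50   5   3]
```

```bash
ls pics
```

```text
side0.png
side0z.png
top0.png
top0z.png
```

Run:
```python
from h import *
T=pickle.load(open("top0.pkl","rb"));S=pickle.load(open("side0.pkl","rb"))
P={}
for n,a,b in(("pad",(295.6,277.3),(370.7,230.5)),("red",(295.7,260.4),(354.3,221.1)),("green",(268.5,230.2),(319.8,240.7)),("ring",(298,234),(325.1,229.5))):
    P[n],r=tri(T,a,S,b);print(n,np.round(P[n],1),np.round(r,1))
# pad long direction in top view
a=np.deg2rad(2.7)
p=[plane(T,(295.5+s*34*np.cos(a),277.3+s*34*np.sin(a)),P["pad"][2]) for s in(-1,1)]
d=p[0]-p[1];print("pad len",np.linalg.norm(d),"yaw",np.arctan2(-d[0],d[1]))
d=P["pad"]-P["ring"];print("ring->pad",d,np.arctan2(-d[1],-d[0]),np.linalg.norm(d))
# edges of slot in top view
L=np.array([(291,214.5),(290,220),(288.5,228.5),(286.5,239.5),(285,248)],np.float32);Rr=np.array([(310.4,216),(309,224),(308,230.5),(307,237),(306,244),(305,249.5)],np.float32)
for q in(L,Rr):
    v=[plane(T,q[i],P["ring"][2]) for i in(0,-1)];d=v[0]-v[1];print("slot dir",np.arctan2(d[1],d[0]),v)
# front lower corners via side view
for uv in((383,334),(227,325)): print(plane(S,uv,0))
```

```text
pad [472.3  53.2 158.8] [0.1 0.1]
red [504.1  51.7 177.7] [0.3 0.3]
green [566.5 106.6 166.8] [0.3 0.3]
ring [560.3  48.  154.1] [0. 0.]
pad len 135.39974225396503 yaw -0.06189707375487057
ring->pad [-87.96933991   5.14765616   4.70558668] -0.058449827039358485 88.24537196823718
slot dir -0.17855944673790908 [array([600.89620044,  62.04859803, 154.0542582 ]), array([531.96641951,  74.48915959, 154.0542582 ])]
slot dir -0.16818974405396056 [array([597.13798711,  22.40804415, 154.0542582 ]), array([528.29151372,  34.09774862, 154.0542582 ])]
[442.4299508 167.1311563   0.       ]
[743.67196988 164.15464602   0.        ]
```

View pics/top0z.png

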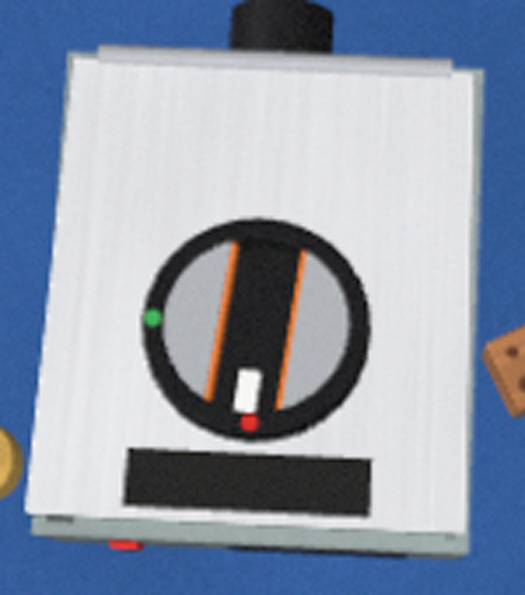

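View pics/side0z.png

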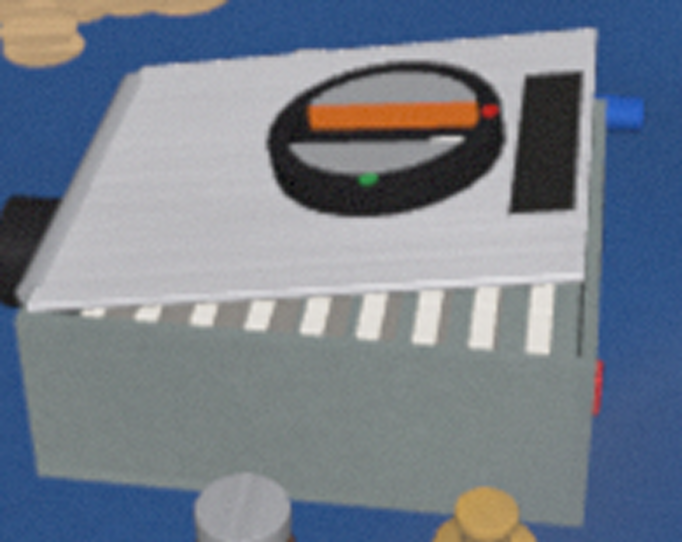

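Triangulation puts the pad at (472, 53, 159), which means the panel is about 0.153 rad open. Extractor yaw is about -0.062, and the slot points along -0.173, so the dial is at about 0.11. Next I'll compute the shifts and move above the pad with the fingers closed.

```bash
cat >> h.py <<'E'
from scipy.spatial.transform import Rotation as Ro
def shift(s,target,ang,tip=173):
    """tool-axes shift (m) to bring fingertip to target(world) & roll so tool x has world angle ang"""
    R=Ro.from_rotvec(s["tool_rot"]).as_matrix()
    d=R.T@(np.array(target)+[0,0,tip]-s["tcp_pos"])/1000
    a=np.arctan2(R[1,0],R[0,0]); r=(-(ang-a)+np.pi)%(2*np.pi)-np.pi
    return np.round(d,4),round(r,3)
E
python3 - <<'E'
from h import *
from cell import env
s=env.sense()
print(shift(s,(472,53,225),-0.062)); print(shift(s,(472,53,180),-0.062))
E
```

```text
(array([-0.5402, -0.4555,  0.0066]), np.float64(-1.11))
(array([-0.5401, -0.4555,  0.0516]), np.float64(-1.11))
```

Request:
arm_command([
  [255,-0.54,-0.4555,0,-1.11],
  [255,-0.54,-0.4555,0,-1.11],
  [255,-0.54,-0.4555,0,-1.11],
  [255,-0.54,-0.4555,0,-1.11],
  [255,-0.54,-0.4555,0,-1.11],
  [255,-0.54,-0.4555,0,-1.11],
  [255,-0.54,-0.4555,0,-1.11],
  [255,-0.54,-0.4555,0,-1.11],
  [255,-0.54,-0.4555,0,-1.11],
  [255,-0.54,-0.4555,0,-1.11],
  [255,-0.54,-0.4555,0,-1.11],
  [255,-0.54,-0.4555,0,-1.11],
  [255,-0.54,-0.4555,0,-1.11],
  [255,-0.54,-0.4555,0,-1.11],
  [255,-0.54,-0.4555,0,-1.11],
  [255,-0.54,-0.4555,0,-1.11],
  [255,-0.54,-0.4555,0,-1.11],
  [255,-0.54,-0.4555,0,-1.11],
  [255,-0.54,-0.4555,0,-1.11],
  [255,-0.54,-0.4555,0,-1.11],
], squeeze=60)

```text
time: 1.77
tcp_pos: [471.9, 52.5, 404.1]
tool_rot: [3.139, -0.095, -0.002]
contact_force: [-0.8, 0.1, 0.8]
finger_gap: 0.0
```

Request:
arm_command([
  [255,0,0,0.03,0],
  [255,0,0,0.056,0],
  [255,0,0,0.056,0],
  [255,0,0,0.056,0],
])

```text
time: 2.1
tcp_pos: [471.1, 50.9, 347.2]
tool_rot: [3.139, -0.101, -0.007]
contact_force: [0.1, -0.3, 0.5]
finger_gap: -0.002
```

```bash
cat > snap.py <<'E'
import sys
from h import *
from cell import env
k=sys.argv[1]; out=[]
for n,(x0,y0,x1,y1) in(("top",(225,140,375,310)),("side",(215,150,410,345))):
    c=env.capture(n);pickle.dump(c,open(f"{n}{k}.pkl","wb"))
    out.append(cv2.resize(c["img"][y0:y1,x0:x1],(398,500),interpolation=cv2.INTER_CUBIC))
cv2.imwrite(f"pics/z{k}.png",np.hstack(out)[:,:,::-1])
s=env.sense();print({q:np.round(s[q],3).tolist() for q in("time","joints","tcp_pos","tool_rot","contact_force","ft_torque")})
E
python3 snap.py 1
```

```text
{'time': 2.2, 'joints': [0.056, -0.077, 2.079, -0.0, 1.138, 0.12], 'tcp_pos': [472.585, 51.426, 349.99], 'tool_rot': [3.14, -0.1, 0.002], 'contact_force': [0.53, -0.837, 0.437], 'ft_torque': [-0.028, 0.068, -0.007]}
```

View pics/z1.png

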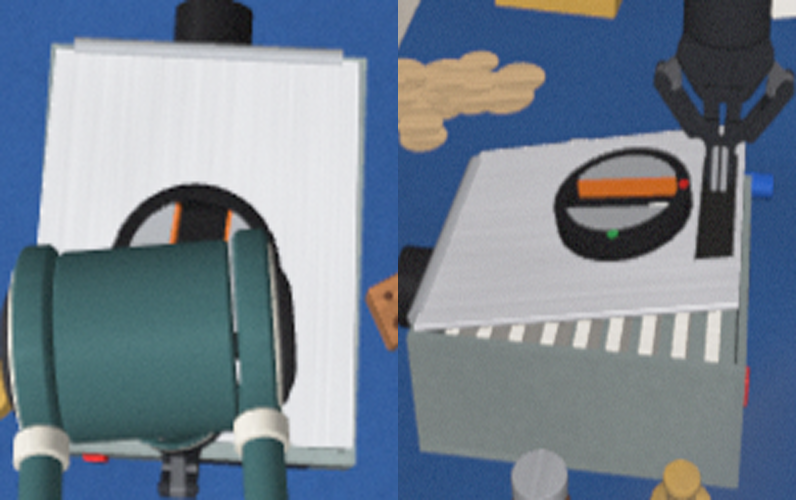

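The tip is just above the pad centre, at about (720,195) in the side half. Now I'll press down.

Request:
arm_command([
  [255,0,0,0.008,0],
  [255,-0.001,0,0.016,0],
  [255,-0.001,0,0.023,0],
  [255,-0.002,0,0.03,0],
  [255,-0.003,0,0.037,0],
  [255,-0.003,0,0.043,0],
  [255,-0.004,0,0.049,0],
  [255,-0.004,0,0.053,0],
  [255,-0.004,0,0.055,0],
  [255,-0.004,0,0.055,0],
  [255,-0.004,0,0.055,0],
])

```text
time: 3.12
tcp_pos: [467.7, 52.8, 293.0]
tool_rot: [-3.14, 0.098, 0.003]
contact_force: [0.0, -0.6, 0.3]
finger_gap: 0.0
```

```bash
python3 snap.py 2
```

```text
{'time': 3.217, 'joints': [0.059, -0.024, 2.143, 0.0, 1.024, 0.121], 'tcp_pos': [467.813, 52.827, 293.328], 'tool_rot': [-3.14, 0.097, 0.002], 'contact_force': [-0.974, -0.27, -0.376], 'ft_torque': [0.004, 0.013, -0.014]}
```

View pics/z2.png

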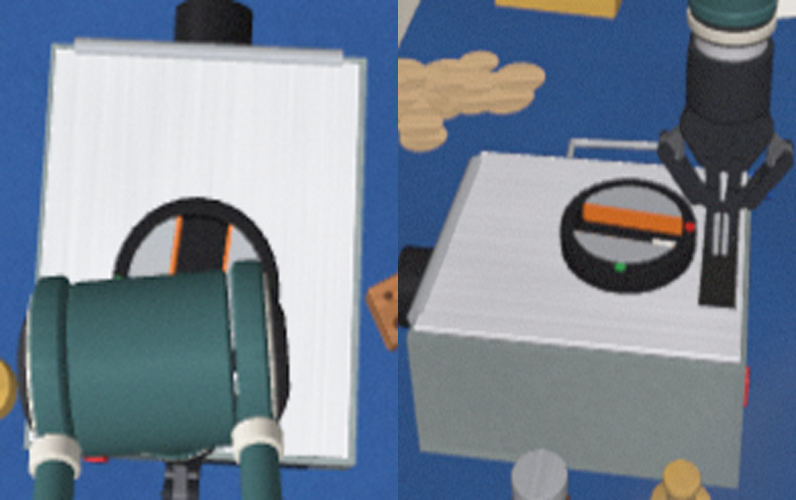

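The panel is almost shut: the vent gap along its side is gone. I'll press until force builds against the stop.

Request:
arm_command([
  [255,0,0,0.001,0],
  [255,0,0,0.002,0],
  [255,0,0,0.003,0],
  [255,0,0,0.004,0],
  [255,0,0,0.004,0],
])

```text
time: 3.63
tcp_pos: [468.2, 52.8, 291.3]
tool_rot: [-3.14, 0.097, 0.001]
contact_force: [-5.9, 0.1, 12.4]
finger_gap: 0.004
```

Request:
arm_command([
  [255,0,0,0.001,0],
  [255,0,0,0.002,0],
  [255,0,0,0.002,0],
  [255,0,0,0.002,0],
])

```text
time: 3.97
tcp_pos: [468.3, 52.8, 291.2]
tool_rot: [-3.14, 0.097, 0.001]
contact_force: [-11.5, -1.6, 24.3]
finger_gap: 0.0
```

The force climbed to 24 N with no motion and the tip is at z≈118, so the panel is on its stop. I'll lift and move aside for a clear look.

Request:
arm_command([
  [255,0,0,-0.02,0],
  [255,0,0,-0.05,0],
  [255,0,0.02,-0.08,0],
  [255,0,0.06,-0.1,0],
  [255,0,0.1,-0.1,0],
  [255,0,0.14,-0.1,0],
  [255,0,0.18,-0.1,0],
  [255,0,0.2,-0.1,0],
  [255,0,0.2,-0.1,0],
  [255,0,0.2,-0.1,0],
])

```text
time: 4.8
tcp_pos: [455.5, -147.9, 387.5]
tool_rot: [-3.139, 0.102, 0.0]
contact_force: [-1.2, 0.2, -1.0]
finger_gap: -0.003
```

```bash
python3 snap.py 3
python3 - <<'E'
from h import *
T=pickle.load(open("top3.pkl","rb"));S=pickle.load(open("side3.pkl","rb"))
for n,c,(x0,y0,x1,y1) in(("top",T,(230,145,370,305)),("side",S,(225,190,392,345))):
    for k,m in masks(c["img"][y0:y1,x0:x1]).items():
        if k=="white" and n=="side": continue
        N,l,st,ce=cv2.connectedComponentsWithStats(m.astype(np.uint8))
        for j in range(1,N):
            if st[j,4]>=4 and (k!="white" or 30<st[j,4]<80):
                pts=np.argwhere(l==j)[:,::-1].astype(np.float32)+np.float32([x0,y0])
                print(n,k,st[j,4],np.round(ce[j]+[x0,y0],1),[np.round(v,1) for v in cv2.minAreaRect(pts)])
E
```

```text
{'time': 4.9, 'joints': [-0.363, -0.101, 2.03, 0.001, 1.214, -0.301], 'tcp_pos': [455.706, -146.36, 387.393], 'tool_rot': [-3.139, 0.097, 0.001], 'contact_force': [-0.645, -0.198, -1.11], 'ft_torque': [0.031, 0.018, -0.043]}
top black 264 [305.6 149.2] [array([305. , 149.5]), array([ 9., 28.]), np.float64(90.0)]
top black 1523 [299.5 236.9] [array([298.5, 238.5]), array([61., 61.]), np.float64(90.0)]
top black 977 [296.6 281.1] [array([296.6, 281.1]), array([65.5, 14.9]), np.float64(2.6)]
top black 9 [298. 296.] [array([298., 296.]), array([8., 0.]), np.float64(180.0)]
top black 5 [317. 297.] [array([317., 297.]), array([4., 0.]), np.float64(180.0)]
top orange 5 [292. 216.] [array([292., 216.]), array([4., 0.]), np.float64(-90.0)]
top orange 4 [311.  218.5] [array([311. , 218.5]), array([3., 0.]), np.float64(-90.0)]
top orange 4 [291.  223.5] [array([291. , 223.5]), array([3., 0.]), np.float64(-90.0)]
top orange 5 [310. 224.] [array([310., 224.]), array([4., 0.]), np.float64(-90.0)]
top orange 4 [290.  229.5] [array([290. , 229.5]), array([3., 0.]), np.float64(-90.0)]
top orange 5 [3
[... 844 characters left out ...]
range 12 [260.  295.5] [array([260. , 295.5]), array([6., 1.]), np.float64(-0.0)]
top white 60 [295.8 256.2] [array([295.7, 256.3]), array([ 4.9, 11.5]), np.float64(8.1)]
side black 1097 [325.7 246.8] [array([327.5, 242. ]), array([42., 65.]), np.float64(90.0)]
side black 611 [372.2 250. ] [array([372. , 249.5]), array([16.3, 39.3]), np.float64(3.4)]
side black 50 [226.9 251.1] [array([228., 253.]), array([12.,  6.]), np.float64(90.0)]
side orange 259 [330.1 235.2] [array([330. , 235.2]), array([46.9,  5.6]), np.float64(7.1)]
side red 8 [357.5 238.5] [array([357.5, 238.5]), array([1., 3.]), np.float64(90.0)]
side green 12 [323.2 254.1] [array([323., 254.]), array([2., 4.]), np.float64(90.0)]
```

View pics/z3.png

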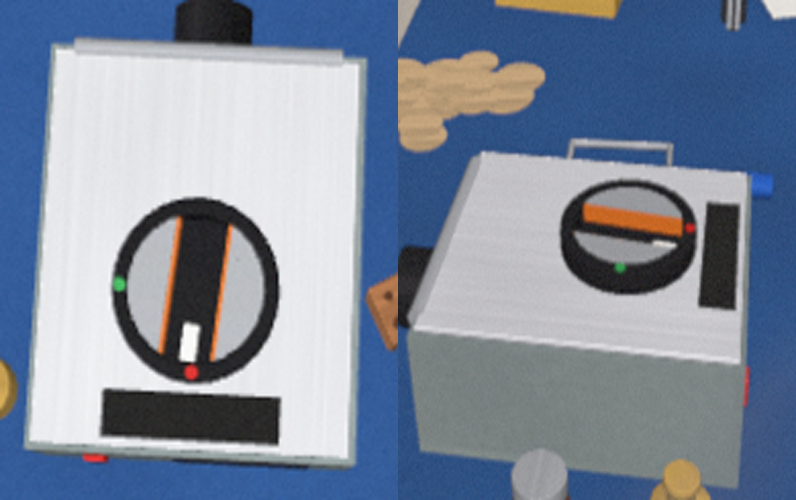

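Run:
```python
from h import *
from cell import env
T=pickle.load(open("top3.pkl","rb"));S=pickle.load(open("side3.pkl","rb"))
pad,r=tri(T,(296.6,281.1),S,(372.1,249.8));print("pad",pad,r)
red,_=tri(T,(296.5,266.4),S,(357.5,238.5));grn,_=tri(T,(268.7,236),S,(323.1,254));print(red)
print("ring",plane(T,(298.5,238.5),137))
L=np.array([[292,216],[291,223.5],[290,229.5],[289,235.5],[288,242.5],[287,248.5],[286,254.5]]);Q=np.array([[311,218.5],[310,224],[309,231],[308,237],[307,244],[306,250.5],[305,257]])
mid=[]
for q in(L,Q):
    W=np.array([plane(T,p,132)[:2] for p in q]);k=np.polyfit(W[:,0],W[:,1],1);print("slot ang",np.arctan(k[0]),"y at x=557:",np.polyval(k,557))
yaw=-0.062;ex=np.array([np.cos(yaw),np.sin(yaw)])
print("centre from pad",pad[:2]+89*ex, "red",red[:2]+59.5*ex)
```

```text
pad [467.49205993  53.58526048 114.24210182] [np.float64(0.13349253068400316), np.float64(0.1334925306839327)]
[496.37916021  52.2624576  138.61717355]
ring [553.6725625   47.88271014 137.        ]
slot ang -0.1575699630456883 y at x=557: 68.3890222421963
slot ang -0.16179175719952119 y at x=557: 28.295746527826253
centre from pad [556.32105672  48.070795  ] red [555.76483784  48.57582056]
```

Panel shut: the vent gap is gone and the pad is back at its shut height. Dial axis is about (556, 48) and the slot angle about -0.165. Next I'll go above the slot's front end.

Run:
```python
from h import *
from cell import env
s=env.sense();print(shift(s,(523.5,53.6,165),-0.165),s["tcp_pos"])
```

```text
(array([ 0.0553, -0.2037,  0.0495]), np.float64(0.103)) [ 455.7055024  -146.35983449  387.3926618 ]
```

Request:
arm_command([
  [255,0.01,-0.04,0,0.1],
  [255,0.02,-0.08,0,0.1],
  [255,0.03,-0.12,0,0.1],
  [255,0.04,-0.16,0,0.1],
  [255,0.055,-0.204,0.01,0.1],
  [255,0.055,-0.204,0.03,0.1],
  [255,0.055,-0.204,0.05,0.1],
  [255,0.055,-0.204,0.05,0.1],
  [255,0.055,-0.204,0.05,0.1],
])

```text
time: 5.65
tcp_pos: [522.3, 54.8, 336.3]
tool_rot: [3.131, -0.25, -0.006]
contact_force: [0.0, 0.8, 0.7]
finger_gap: -0.001
```

```bash
python3 snap.py 4
python3 - <<'E'
from h import *
from cell import env
s=env.sense();print(shift(s,(523.5,53.6,124),-0.165))
E
```

```text
{'time': 5.75, 'joints': [0.055, 0.034, 1.992, 0.0, 1.114, 0.216], 'tcp_pos': [523.445, 53.774, 338.68], 'tool_rot': [-3.131, 0.253, -0.002], 'contact_force': [0.077, 0.101, 0.216], 'ft_torque': [0.014, -0.031, 0.015]}
(array([0.    , 0.0002, 0.0417]), np.float64(0.004))
```

View pics/z4.png

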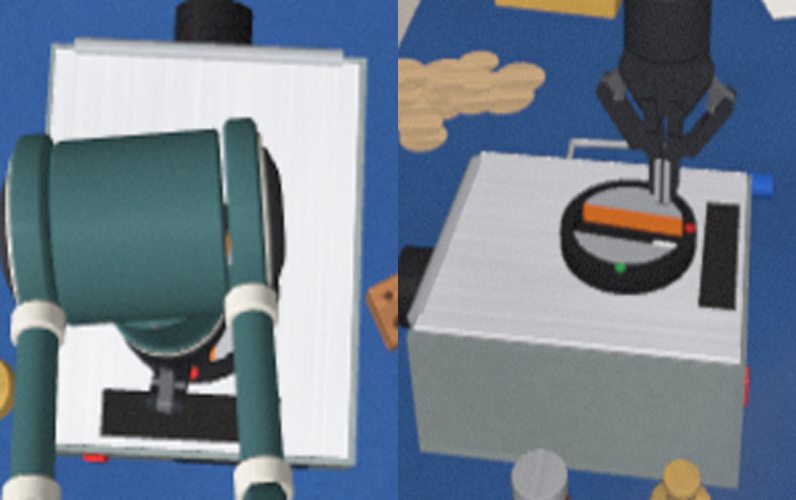

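The fingertip hovers above the front end of the slot, at about (664,200) in the side half. Inserting.

Request:
arm_command([
  [255,0,0,0.015,0],
  [255,0,0,0.025,0],
  [255,0,0,0.033,0],
  [255,0,0,0.038,0],
  [255,0,0,0.041,0],
  [255,0,0,0.041,0],
  [255,0,0,0.041,0],
])

```text
time: 6.33
tcp_pos: [523.4, 53.2, 296.8]
tool_rot: [-3.131, 0.255, -0.0]
contact_force: [-0.3, 0.1, -0.4]
finger_gap: -0.002
```

```bash
python3 snap.py 5
```

```text
{'time': 6.433, 'joints': [0.054, 0.078, 2.03, -0.0, 1.033, 0.216], 'tcp_pos': [523.63, 53.241, 297.232], 'tool_rot': [-3.131, 0.254, -0.001], 'contact_force': [-0.207, -0.05, -0.513], 'ft_torque': [-0.003, -0.004, 0.01]}
```

View pics/z5.png

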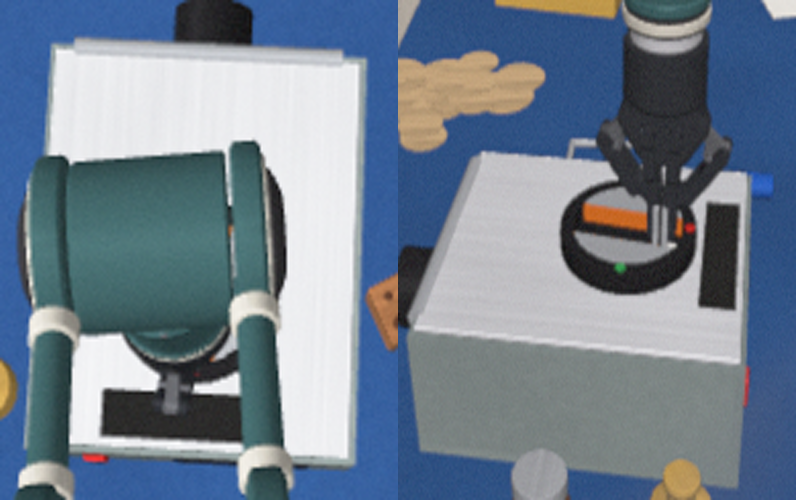

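It is in the slot with no contact force. I'll compute arc waypoints with the tip offset 8 mm against the left lining.

Run:
```python
import numpy as np
for a in np.arange(0,1.651,.1): print(round(a,2),np.round([(33-33*np.cos(a)+8*np.sin(a))/1e3,(-33*np.sin(a)-8*np.cos(a))/1e3],4))
```

```text
0.0 [ 0.    -0.008]
0.1 [ 0.001  -0.0113]
0.2 [ 0.0022 -0.0144]
0.3 [ 0.0038 -0.0174]
0.4 [ 0.0057 -0.0202]
0.5 [ 0.0079 -0.0228]
0.6 [ 0.0103 -0.0252]
0.7 [ 0.0129 -0.0274]
0.8 [ 0.0157 -0.0292]
0.9 [ 0.0188 -0.0308]
1.0 [ 0.0219 -0.0321]
1.1 [ 0.0252 -0.033 ]
1.2 [ 0.0285 -0.0337]
1.3 [ 0.0319 -0.0339]
1.4 [ 0.0353 -0.0339]
1.5 [ 0.0386 -0.0335]
1.6 [ 0.042  -0.0328]
```

Request:
arm_command([
  [255,0,-0.004,0,0],
  [255,0,-0.008,0,0],
  [255,0.001,-0.0113,0,0.1],
  [255,0.0022,-0.0144,0,0.2],
  [255,0.0038,-0.0174,0,0.3],
  [255,0.0057,-0.0202,0,0.4],
  [255,0.0079,-0.0228,0,0.5],
  [255,0.0103,-0.0252,0,0.6],
  [255,0.0129,-0.0274,0,0.7],
  [255,0.0129,-0.0274,0,0.7],
])

```text
time: 7.27
tcp_pos: [540.6, 78.5, 297.1]
tool_rot: [2.852, -1.315, -0.0]
contact_force: [-0.4, -2.4, 1.5]
finger_gap: 0.003
```

```bash
python3 snap.py 6
```

```text
{'time': 7.367, 'joints': [0.098, 0.115, 1.989, -0.0, 1.037, 0.958], 'tcp_pos': [540.499, 78.356, 296.936], 'tool_rot': [2.856, -1.308, 0.0], 'contact_force': [-0.727, -1.91, 1.723], 'ft_torque': [-0.297, 0.213, -0.04]}
```

View pics/z6.png

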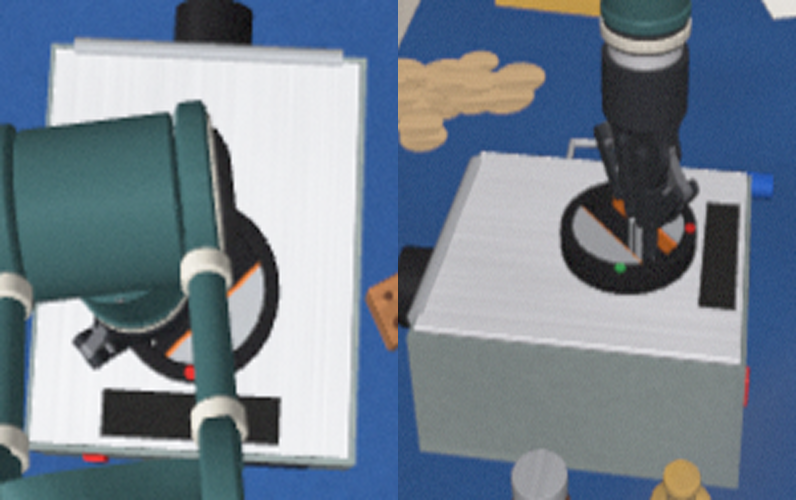

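The fastener is turning with the finger and is about halfway. Continuing.

Request:
arm_command([
  [255,0.001,-0.0033,0,0.1],
  [255,0.0022,-0.0064,0,0.2],
  [255,0.0038,-0.0094,0,0.3],
  [255,0.0057,-0.0122,0,0.4],
  [255,0.0079,-0.0148,0,0.5],
  [255,0.0103,-0.0172,0,0.6],
  [255,0.0129,-0.0194,0,0.7],
  [255,0.0129,-0.0194,0,0.7],
])

```text
time: 8.03
tcp_pos: [563.4, 81.4, 296.6]
tool_rot: [2.231, -2.212, -0.002]
contact_force: [-2.1, -0.3, 1.3]
finger_gap: 0.002
```

```bash
python3 snap.py 7
```

```text
{'time': 8.133, 'joints': [0.099, 0.158, 1.941, 0.001, 1.043, 1.657], 'tcp_pos': [563.359, 81.306, 296.613], 'tool_rot': [2.236, -2.207, -0.001], 'contact_force': [-2.349, 0.635, 2.175], 'ft_torque': [0.029, 0.414, 0.04]}
```

View pics/z7.png

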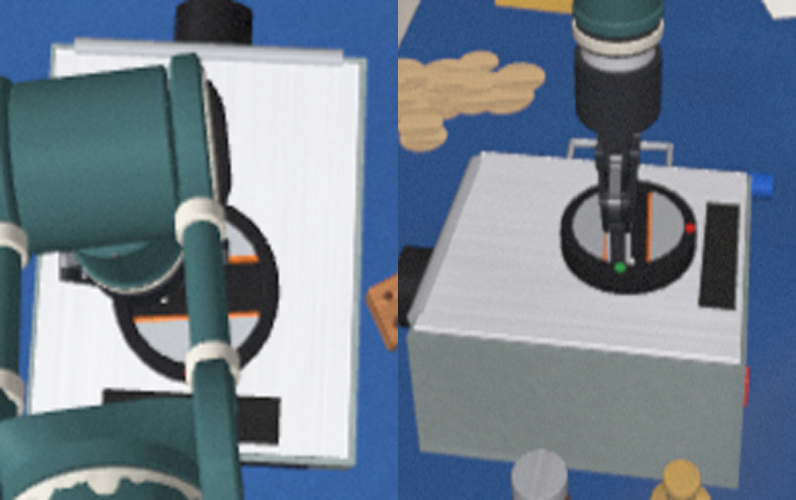

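About 0.1 rad remains. I'll push on to the stop and watch the force.

Request:
arm_command([
  [255,0.0005,-0.0015,0,0.04],
  [255,0.001,-0.003,0,0.08],
  [255,0.001,-0.0045,0,0.1],
  [255,0.001,-0.0055,0,0.1],
  [255,0.001,-0.0055,0,0.1],
])

```text
time: 8.55
tcp_pos: [567.3, 80.6, 296.4]
tool_rot: [2.119, -2.314, -0.007]
contact_force: [-9.9, 1.6, 6.9]
finger_gap: 0.001
```

Request:
arm_command([
  [255,0,-0.001,0,0],
  [255,0,-0.002,0,0],
  [255,0,-0.002,0,0],
  [255,0,-0.002,0,0],
])

```text
time: 8.88
tcp_pos: [568.1, 80.5, 296.4]
tool_rot: [2.117, -2.312, -0.011]
contact_force: [-14.7, 1.5, 11.4]
finger_gap: -0.001
```

```bash
python3 snap.py 8
```

```text
{'time': 8.983, 'joints': [0.097, 0.169, 1.928, 0.002, 1.054, 1.755], 'tcp_pos': [568.098, 80.543, 296.378], 'tool_rot': [2.117, -2.312, -0.011], 'contact_force': [-15.35, 2.523, 10.526], 'ft_torque': [0.29, 2.35, 0.037]}
```

View pics/z8.png

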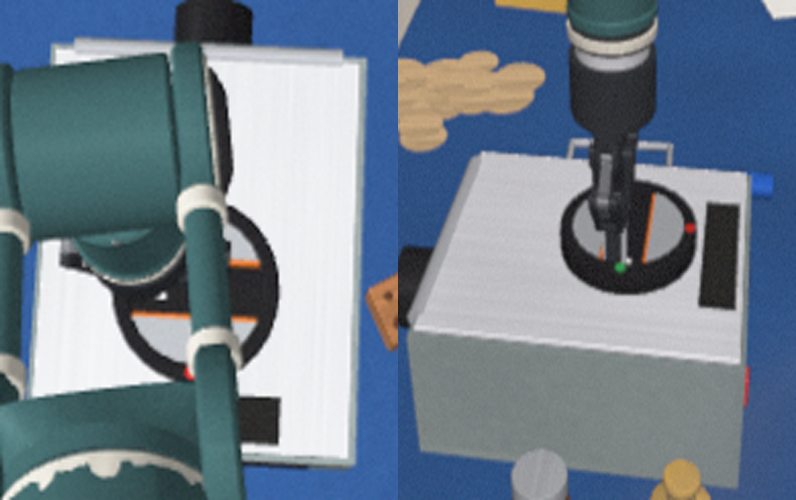

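The slot now tilts the same way as the pad and the force is 15 N, well over the turning force. One more small push to confirm the stop.

Request:
arm_command([
  [255,0,-0.001,0,0],
  [255,0,-0.002,0,0],
  [255,0,-0.003,0,0],
  [255,0,-0.003,0,0],
  [255,0,-0.003,0,0],
])

```text
time: 9.4
tcp_pos: [569.3, 80.5, 296.3]
tool_rot: [2.114, -2.309, -0.018]
contact_force: [-23.3, 2.0, 18.1]
finger_gap: -0.003
```

Firm stop. Backing off to mid-slot, lifting and moving clear.

Request:
arm_command([
  [255,0,0.003,0,0],
  [255,0,0.007,0,0],
  [255,0,0.012,0,0],
  [255,0,0.012,0,0],
  [255,0,0.012,0,0],
])

```text
time: 9.82
tcp_pos: [562.3, 80.8, 296.8]
tool_rot: [-2.118, 2.318, -0.001]
contact_force: [0.4, 0.2, 0.5]
finger_gap: -0.001
```

Request:
arm_command([
  [255,0,0,-0.01,0],
  [255,0,0,-0.03,0],
  [255,0,0,-0.06,0],
  [255,0,0,-0.1,0],
  [255,0,0,-0.12,0],
  [255,0,0,-0.12,0],
])

```text
time: 10.32
tcp_pos: [564.4, 80.8, 424.7]
tool_rot: [-2.111, 2.312, -0.012]
contact_force: [1.1, -0.2, 0.9]
finger_gap: -0.001
```

Run:
```python
from h import *
from cell import env
s=env.sense();print(s["contact_force"],s["tcp_pos"],shift(s,(430,-200,245),-1.7))
```

```text
[ 1.05426363 -0.19445615  0.89385848] [564.41728487  80.84954289 424.74831643] (array([0.2919, 0.1084, 0.0046]), np.float64(0.038))
```

Request:
arm_command([
  [255,0.28,0.11,0,0],
  [255,0.28,0.11,0,0],
  [255,0.28,0.11,0,0],
  [255,0.28,0.11,0,0],
  [255,0.28,0.11,0,0],
  [255,0.28,0.11,0,0],
  [255,0.28,0.11,0,0],
  [255,0.28,0.11,0,0],
  [255,0.28,0.11,0,0],
  [255,0.28,0.11,0,0],
  [255,0.28,0.11,0,0],
  [255,0.28,0.11,0,0],
])

```text
time: 11.32
tcp_pos: [427.8, -186.9, 416.6]
tool_rot: [-2.12, 2.318, 0.001]
contact_force: [-0.2, 0.6, -0.1]
finger_gap: -0.0
```

```bash
python3 snap.py 9
python3 - <<'E'
from h import *
T=pickle.load(open("top9.pkl","rb"));cv2.imwrite("pics/top9.png",T["img"][:,:,::-1])
m=masks(T["img"])
w=np.argwhere(m["white"][225:250,268:290])+[225,268];print("white",w.mean(0)[::-1] if len(w) else None,len(w))
o=np.argwhere(m["orange"][200:262,268:330])[:,::-1]+[268,200]
for sel in(o[:,1]<238,o[:,1]>=238):
    W=np.array([plane(T,p,132)[:2] for p in o[sel]]); k=np.polyfit(W[:,1],W[:,0],1); print("slot angle from y (yaw-equivalent)",-np.arctan(k[0]),len(W))
E
```

```text
{'time': 11.417, 'joints': [-0.465, -0.146, 2.015, 0.0, 1.273, 1.194], 'tcp_pos': [427.762, -186.904, 416.578], 'tool_rot': [-2.121, 2.318, 0.0], 'contact_force': [0.121, 0.355, 0.41], 'ft_torque': [-0.024, 0.042, -0.028]}
white [280.06557377 237.40983607] 61
slot angle from y (yaw-equivalent) -0.06185944056580307 53
slot angle from y (yaw-equivalent) -0.06006871771104908 12
```

View pics/z9.png

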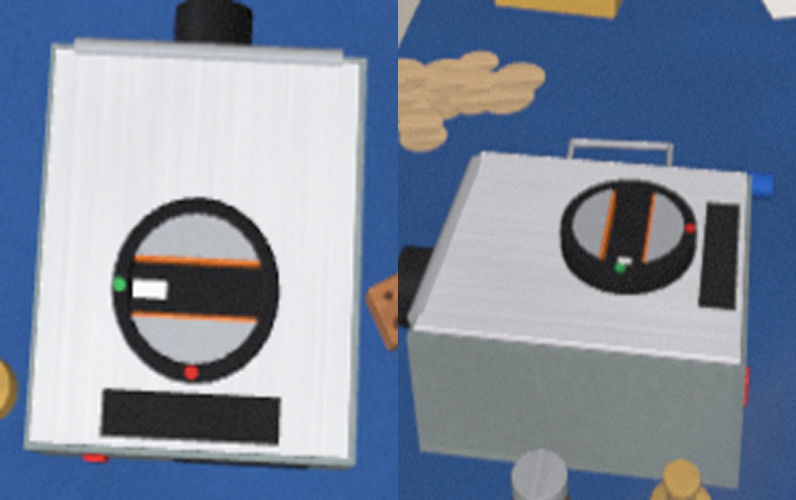

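```bash
ls pics/top9.png
```

```text
pics/top9.png
```

The pointer is at the green mark, the slot angle (-0.061) matches the extractor yaw (-0.062), and the panel is shut. Last, I'll compare the bystanders' pixels with the first picture and hand in.

Run:
```python
from h import *
a=pickle.load(open("top0.pkl","rb"))["img"].astype(int);b=pickle.load(open("top9.pkl","rb"))["img"].astype(int)
d=np.abs(a-b).max(2)>60
for n,(x0,y0,x1,y1) in dict(jar=(190,200,226,240),weight=(200,255,232,288),block=(363,225,395,262),saw=(405,195,460,320)).items(): print(n,d[y0:y1,x0:x1].sum())
from cell import env
print(env.finish_job())
```

```text
jar 0
weight 0
block 0
saw 1910
the job is handed in; nothing more can be done
None
```

View pics/top9.png

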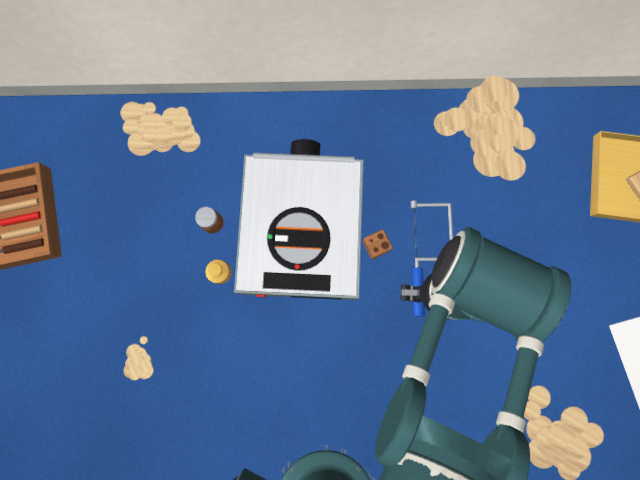

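The panel is shut and locked, and the job was handed in at about 11.4 s with the hand clear of everything.

- **Panel:** I pressed the pad down with the closed fingertips until the force reached 24 N with no further movement. The tip was then at z ≈ 118 mm, which is the shut height. Later pictures show no gap.
- **Fastener:** With the panel shut, I turned it clockwise from about 0.1 rad to its stop, where the side force reached 23 N. The last picture shows the white pointer at the green mark. The slot angle gives a dial angle of about 1.57 rad.
- **Bystanders:** The jar, brass weight and wooden block showed no change between the first and last top views. The saw's check flagged 1910 changed pixels, and I handed in before looking into it. The last picture shows the parked arm covering part of the saw. The visible parts, frame at (413,204) to (450,204) and handle at x ≈ 418, are where they started. The hand stayed about 240 mm above the bench there, well above the saw.
- **Height reading that disagreed:** The two-camera height of the shut pad came out at 114 mm instead of 118 mm. I put this down to calibration and mask error, since the press force and tip height both matched fully shut.

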